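# Shut the coffee mill's drawer and crank it round

### The job

Set the hand coffee mill grinding by pushing alone, gripping and lifting nothing: first gently push its little drawer, which stands ajar, fully shut, and only then push the crank round clockwise (seen from above) with a fingertip until its handle points straight out over the drawer's knob. Leave the mill standing where it is and leave the things around it alone.

Things in the scene. Friction and masses are not known exactly. Their poses are not given: they have to be found in the camera images.
- coffee_mill: hand coffee mill, loose, 0.95 to 1.25 kg (slides at 4 to 9 N): square wooden box (128 x 128 mm, 107 mm tall) with a dark round hopper (94 mm across, top 142 mm up) and a crank above. Origin on the counter; the middle of the box is at (6, 25) mm in this frame. z is up; -x points out of the drawer's front (box front at x = -58 mm), more or less to the robot's right
- mill_axis (a point): point on the upright axis of the crank, 150 mm above the counter, over the middle of the box; axes as the mill's (-x out of the drawer front)
- coffee_mill_drawer (a joint): how far the little drawer is open, m: 0 fully shut, 0.06 fully out. It slides easily (about 0.4 N), its bottom 11 mm above the counter; it is shut by pushing on its knob or front along the mill's +x
- drawer_knob (a point): outermost point of the drawer's round knob (18 mm across, stands 18 mm out of the drawer front), 35 mm above the counter, moves with the drawer. Shut, it is 12 mm in front of the top plate (98 to 107 mm up) and 29 mm in front of the hopper, so a wide gripper must lean back from the mill by some 25 degrees
- coffee_mill_crank (a joint): angle of the crank, rad, positive anticlockwise seen from above. Directions in the mill's frame: 0 = along -y, +1.571 = along +x (away from the drawer), -1.571 = along -x (straight out over the drawer's knob: wanted). It turns without stops (the reading does not wrap), starts between 0.7 and 2.1, stays where it is left, and needs about 1 N at the handle
- crank_knob (a point): middle of the upright wooden handle at the crank's end (24 mm across, from 158 to 194 mm above the counter, centre 102 mm from the axis); the crank's arm runs from the axis to it, about 20 mm wide, between 142 and 170 mm above the counter
- mug: bystander: cream mug, 78 x 110 x 97 mm, left of the mill as the robot sees it; origin at the centre of its underside
- jar: bystander: round glass jar with a dark lid, 76 mm across, 98 mm tall, behind the mill to the right as the robot sees it; origin at the centre of its underside
- bowl: bystander: dark bowl, 115 mm across, 51 mm tall, behind the mill; origin at the centre of its underside
- salt: bystander: small spice jar, 45 mm across, 98 mm tall, left of the mill and nearer the robot; origin at the centre of its underside
Things that resemble listed ones, but are neither listed nor needed, are in the scene too. Of the things that look like the coffee_mill, the larger one is meant.

How it is judged:
On the way, in this order (a step that is already met when the one before it is completed fails the run):
1. the drawer is pushed fully shut while the crank still points away from the drawer (value of joint coffee_mill_drawer below 0.005 m and value of joint coffee_mill_crank above 0.4 rad), for 0.2 s.
2. the crank has been brought round clockwise and points over the drawer's knob (value of joint coffee_mill_crank between -1.7708 and -1.3708 rad and value of joint coffee_mill_drawer below 0.005 m), for 0.2 s.
At the end, for the whole second after the job is handed in: The drawer is shut to within 5 mm; the crank is at rest and points straight out over the drawer's knob to within 0.2 rad (11 degrees); the mill stands upright on the counter within 40 mm of where it began; the mug, jars and bowl are within 30 mm of where they began (all of step 2 and velocity of joint coffee_mill_crank between -0.05 and 0.05 rad/s and linear speed of coffee_mill below 0.01 m/s and angle between coffee_mill's own z axis and vertical below 0.05 rad and height (world z) of coffee_mill below 0.008 m and distance of coffee_mill from where it was at the start of the episode below 0.04 m and distance of each of mug, jar, bowl, salt from where it was at the start of the episode below 0.03 m); the robot touches nothing.
It fails at once if the mill is lifted, tipped, shoved more than 40 mm away or gripped or pressed hard (over 30 N) (height (world z) of coffee_mill above 0.012 m or angle between coffee_mill's own z axis and vertical above 0.12 rad or distance of coffee_mill from where it was at the start of the episode above 0.04 m or contact force between the fingers and coffee_mill above 30 N).
It fails at once if the crank is brought round while the drawer is still open (value of joint coffee_mill_crank below 0.4 rad and value of joint coffee_mill_drawer above 0.01 m).
It fails at once if the crank is turned anticlockwise (value of joint coffee_mill_crank above 2.9 rad).
It fails at once if the crank is pushed far past the drawer (value of joint coffee_mill_crank below -2.2 rad).
It fails at once if a bystander is moved, lifted or knocked over (distance of any of mug, jar, bowl, salt from where it was at the start of the episode above 0.03 m or angle between any of mug, jar, bowl, salt's own z axis and vertical above 0.3 rad).
It also fails if it takes over 58 s, if anything falls off the work surface, if the arm or the gripper's body presses on something with over 40 N, if the wrist force passes 120 N, or if a joint passes its speed limit or range.

### The arm

A 6-joint arm with a two-finger parallel gripper is mounted at the origin on a cart in front of the work surface, level with it; the furniture and walls round the work are solid. World frame = base frame: x ahead of the robot, y to its left, z up, the work surface at z = 0. Lengths are in m, angles in rad, forces in N, time in s.
With the tool pointing down it reaches from about 0.35 to 0.775 m from the base axis. Payload 7.3 kg.
Tool frame: the origin (TCP) lies on the centre line of the jaws, within the pads' length; the fingertips stand ahead of it and the grasp point (between the pads) lies 11 mm behind it (robot.nose_length is the z of the fingertips in the tool frame, in m); z points along the fingers, y is the line along which they close (so a half turn about z gives the same grasp; the last joint's range is limited). The gripper opens to 92 mm and grips with 3 to 60 N. Pads are 19 mm wide; open, the fingers measure 130 mm over their backs; the gripper's body (75 mm by 190 mm) begins 47 mm behind the grasp point.
Start: joints at [-1.269, 0.342, 1.524, -0, 1.275, -0.146], TCP at [0.227, -0.473, 0.235] pointing down, gripper open.
Joint ranges: [-2.53, 2.53], [-0.77, 2.02], [0.04, 2.7], [-1, 4.14], [0.28, 2.66], [-3.11, 3.11]. Speed limits (rad/s): [2.57, 2.57, 3.14, 3.14, 3.14, 3.14].

### API

Orientations are given as [roll, pitch, yaw] about the fixed x, y, z axes, in that order (R = Rz(yaw) Ry(pitch) Rx(roll)).
In Python, from cell import robot, cams gives the robot as it stands. The module is installed in compiled form; this text tells all that it offers.
- The arm moves only by the tool carry_out, never from a script. Its argument "deltas" is a list of rows, each a list of 7 numbers: the shift along the tool's x, y, z in cm, then the turn, a rotation vector about the tool's x, y, z in rad, then the opening, from 0 (shut) to 1 (fully open). A call has exactly 8 rows; each row shifts and turns the commanded pose from where the row before left it, along the tool's axes as they then stand; what a row does not reach is not made up. A row lasts 1/12 s, in which the tool goes at most 41.7 mm and 7.16 degrees, less where a joint would pass 70% of its speed; a pose out of reach is approached as far as the arm can. A call is refused whole if a number of a shift passes 4.17 or a number of a turn 0.125, either way. A call with a gripper value outside its range is refused whole. The fingers move at their own pace and stop on an object; "force" is the grip in N (left out, the last holds). Time passes only in rows, so rows that do not move let the fingers close, or fill a call up. It gives the time, the measured TCP pose, the force, the opening and the grip force at its end, in the units of the state.
- robot.observe(): the state, without advancing time (a new reading comes with each control period).
- cams.read_camera(name): name is "side" or "top"; returns a dict with "image" (384x512x3 uint8, blue, green, red), "depth" (384x512 float32, m along the optical axis (not along the pixel's ray), 0 where there is no reading), "fx", "fy", "cx", "cy" (pixels), "world_to_cam" (4x4, takes a point from world to camera coordinates). Camera axes: x right, y up, looking along -z (the intrinsics and any distortion apply to the point x, -y, -z); pixel columns grow to the right and rows downward; lengths in m; the calibration is good to about 2 mm. A picture is of the moment at which its call begins.
- robot.hand_in(): hands the job in; it is judged then, once.
The state is a dict: "time": time; "qpos": joint angles; "qvel": joint speeds; "joint_efforts": joint torques, N m; "tool_pos": TCP position; "tool_rot": TCP orientation; "contact_force": force on the tool from outside, world axes, zero at the start; "torque": the same for the moment, N m; "opening": finger opening in m; "grip_force": force on a finger pad.
Only numpy, scipy, OpenCV 4.12 (cv2) and the standard library are available. Lean on these libraries where they do the work, as an engineer would, in place of code of your own. Each camera call takes 0.05 s, during which the arm holds its last target. There are 200 camera calls.

## Working session

There is one attempt and no reset: what is moved stays moved. The work goes in short steps, Python scripts to look and compute and a tool call to move; the robot and the scene stay as the last step left them, time stands still between calls to the robot, and variables do not carry over. Pictures are saved under pics/ and viewed, at most 10 in all, crops included, and the job is handed in when it is done.

Besides the shell and the picture viewer there is one more tool, called as name(argument=value, ...), one argument or row to a line, values as JSON. carry_out: Moves the arm, as the interface text tells. Its arguments: {"type":"object","properties":{"deltas":{"type":"array","items":{"type":"array","items":{"type":"number"}}},"force":{"type":"number"}},"required":["deltas"]}

```bash
mkdir -p pics; cat > h.py <<'E'
import numpy as np, cv2
from scipy.spatial.transform import Rotation as R
from cell import robot, cams
def cloud(c):
    d=c["depth"];v,u=np.indices(d.shape)
    x=(u-c["cx"])/c["fx"]*d;y=(v-c["cy"])/c["fy"]*d
    P=np.stack([x,-y,-d,np.ones_like(d)],-1)
    return (P@np.linalg.inv(c["world_to_cam"]).T)[...,:3]
E
python3 - <<'E'
from h import *
o=robot.observe();print(o, robot.nose_length)
for n in("top","side"):
    c=cams.read_camera(n);cv2.imwrite(f"pics/{n}0.png",c["image"]);np.savez(f"{n}0.npz",**c)
    print(n,c["fx"],c["cx"],c["cy"],np.linalg.inv(c["world_to_cam"]).round(3).tolist(),(c["depth"]>0).mean(),[k for k in c])
E
```

```text
{'time': 0.0, 'qpos': array([-1.26898889e+00,  3.42733963e-01,  1.52504939e+00, -1.56054940e-05,
        1.27539477e+00, -1.45989227e-01]), 'qvel': array([ 0.00233393,  0.00057312,  0.00185529,  0.00062479, -0.00010912,
        0.00089086]), 'joint_efforts': array([ 2.22362396e-03, -4.31226969e+01, -2.44228542e+01,  7.18719140e-02,
        5.58946654e-02, -1.39408307e-04]), 'tool_pos': array([ 0.22721264, -0.47283137,  0.23402782]), 'tool_rot': array([-3.14002187e+00, -2.15877270e-04,  4.47801045e-01]), 'contact_force': array([0.12496551, 0.94520708, 0.43234051]), 'torque': array([-0.0220273 ,  0.06383991,  0.02210804]), 'grip_force': 0.0, 'opening': 0.0920385729946467} 0.008
top 405.57749369583854 262.6290304370447 190.96964622313223 [[-0.004, 0.993, -0.117, 0.441], [-1.0, -0.002, 0.018, 0.076], [0.017, 0.117, 0.993, 1.175], [0.0, 0.0, 0.0, 1.0]] 0.9958241780598959 ['image', 'depth', 'fx', 'fy', 'cx', 'cy', 'world_to_cam']
side 410.40619480409896 259.98059772116017 195.87775949091508 [[-0.997, -0.057, 0.057, 0.614], [0.08, -0.807, 0.585, 0.655], [0.012, 0.588, 0.809, 0.961], [0.0, 0.0, 0.0, 1.0]] 0.995880126953125 ['image', 'depth', 'fx', 'fy', 'cx', 'cy', 'world_to_cam']
```

View pics/top0.png

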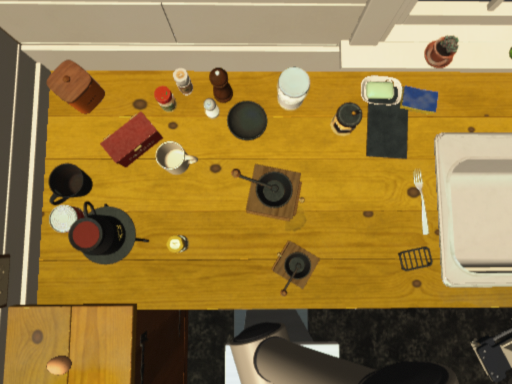

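View pics/side0.png

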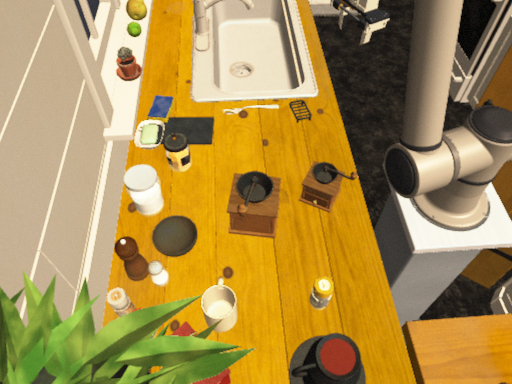

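Top view: two mills, the larger at (275,190) and the smaller decoy at (297,265), so I choose the larger. Its crank points left, with the handle at (237,173). Bystanders are the mug (172,157), salt (177,243), bowl (247,120) and jar (348,117) or (293,88).

```bash
python3 - <<'E'
from h import *
T=dict(np.load("top0.npz"));S=dict(np.load("side0.npz"))
a=cv2.resize(T["image"][150:240,220:330],None,fx=4,fy=4,interpolation=2)
b=cv2.resize(S["image"][155:245,210:320],None,fx=4,fy=4,interpolation=2)
cv2.imwrite("pics/crop.png",np.vstack([a,b])[:, :][:720]) 
cv2.imwrite("pics/crop.png",cv2.resize(np.hstack([a,b]),(800,327)))
P=cloud(T);Q=cloud(S)
for n,(C) in(("t",P),("s",Q)):
    X=C.reshape(-1,3)
    m=(abs(X[:,0]-.43)<.16)&(abs(X[:,1]-.03)<.17)
    for lo,hi in((.004,.05),(.09,.112),(.125,.147),(.147,.175),(.178,.2)):
        s=m&(X[:,2]>lo)&(X[:,2]<hi);q=X[s]
        if len(q)>3: print(n,lo,hi,len(q),q.min(0).round(3),q.max(0).round(3),np.median(q,0).round(3))
    if 1:
        s=m&(X[:,2]>.096)&(X[:,2]<.112)
        p=X[s,:2].astype(np.float32);print(cv2.minAreaRect(p),cv2.boxPoints(cv2.minAreaRect(p)).round(3).tolist())
print(P[173,237],P[188,275],P[157,172],P[243,177],P[120,247],P[117,348])
E
```

```text
t 0.004 0.05 545 [ 0.27  -0.14   0.004] [0.588 0.199 0.046] [0.444 0.029 0.005]
t 0.09 0.112 1171 [ 0.339 -0.066  0.09 ] [0.589 0.101 0.112] [0.522 0.006 0.106]
t 0.125 0.147 370 [ 0.301 -0.037  0.125] [0.59  0.075 0.147] [0.543 0.01  0.138]
t 0.147 0.175 117 [0.56  0.019 0.16 ] [0.59  0.092 0.174] [0.575 0.042 0.167]
((0.46520131826400757, 0.01954898238182068), (0.2636528015136719, 0.14612071216106415), 8.071876525878906) [[0.3240000009536743, 0.0729999989271164], [0.3449999988079071, -0.07100000232458115], [0.6060000061988831, -0.03400000184774399], [0.5849999785423279, 0.10999999940395355]]
s 0.004 0.05 847 [ 0.271 -0.138  0.004] [0.59  0.199 0.05 ] [0.426 0.021 0.016]
s 0.09 0.112 966 [ 0.341 -0.07   0.09 ] [0.59  0.102 0.112] [0.529 0.047 0.107]
s 0.125 0.147 365 [ 0.303 -0.036  0.125] [0.59  0.075 0.145] [0.544 0.004 0.138]
s 0.147 0.175 107 [0.562 0.019 0.148] [0.59  0.089 0.172] [0.576 0.042 0.167]
((0.46907395124435425, 0.010226987302303314), (0.28122079372406006, 0.11734405905008316), 25.58869171142578) [[0.31700000166893005, 0.0020000000949949026], [0.36800000071525574, -0.10300000011920929], [0.6209999918937683, 0.017999999225139618], [0.5709999799728394, 0.12399999797344208]]
[0.60157226 0.12113039 0.19217193] [0.56694875 0.02724458 0.17135569] [0.6790278  0.31889997 0.00850973] [0.43125388 0.28162705 0.10090048] [0.79181917 0.10065538 0.00262784] [ 0.77160505 -0.17793772  0.09925919]
```

View pics/crop.png

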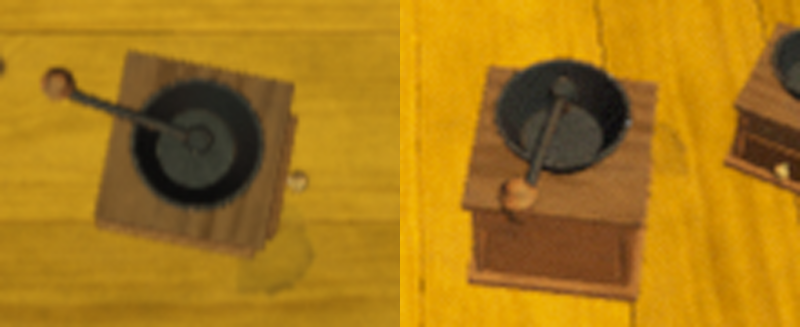

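The crop confirms the choice: the larger mill, with the brass drawer knob on its right at about (302,199) in the full top image and the crank handle at (236,173).

```bash
cat >> h.py <<'E'
def ray(c,u,v,z):
    M=np.linalg.inv(c["world_to_cam"]);d=M[:3,:3]@np.array([(u-c["cx"])/c["fx"],-(v-c["cy"])/c["fy"],-1]);o=M[:3,3]
    return o+d*(z-o[2])/d[2]
E
python3 - <<'E'
from h import *
T=dict(np.load("top0.npz"));S=dict(np.load("side0.npz"))
P=cloud(T);Q=cloud(S)
for X in(P.reshape(-1,3),Q.reshape(-1,3)):
    m=(abs(X[:,0]-.55)<.11)&(abs(X[:,1]-.02)<.115)
    s=m&(X[:,2]>.1)&(X[:,2]<.112)
    r=cv2.minAreaRect(X[s,:2].astype(np.float32));print("box",r,np.round(cv2.boxPoints(r),3).tolist())
    s=m&(X[:,2]>.132)&(X[:,2]<.147);print("hop",cv2.minEnclosingCircle(X[s,:2].astype(np.float32)))
    s=(abs(X[:,0]-.6)<.06)&(abs(X[:,1]-.12)<.03)&(X[:,2]>.18)&(X[:,2]<.21);print("knob",X[s].mean(0),X[s].min(0),X[s].max(0))
hsv=cv2.cvtColor(T["image"],cv2.COLOR_BGR2HSV)
print(hsv[196:204,297:308].tolist()); print(P[196:204,297:308,2].round(3)); 
print("dk",ray(T,301.7,199.5,.037),P[199,302],P[200,301])
E
```

```text
box ((0.5690930485725403, 0.02929704636335373), (0.1259564608335495, 0.12663955986499786), 78.55181884765625) [[0.4950000047683716, -0.019999999552965164], [0.6190000176429749, -0.04500000178813934], [0.6439999938011169, 0.07800000160932541], [0.5199999809265137, 0.10400000214576721]]
hop ((0.5690156817436218, 0.02918834611773491), 0.04768555611371994)
knob [0.60400088 0.12519877 0.18981115] [0.59481321 0.11396507 0.1809909 ] [0.61542145 0.13643015 0.19770212]
box ((0.5699061751365662, 0.02759062498807907), (0.12851478159427643, 0.12580780684947968), 78.7878646850586) [[0.4959999918937683, -0.023000000044703484], [0.6190000176429749, -0.04800000041723251], [0.6439999938011169, 0.07800000160932541], [0.5210000276565552, 0.10300000011920929]]
hop ((0.5688446760177612, 0.026558728888630867), 0.048945989459753036)
knob [0.60564531 0.12740805 0.18924642] [0.59455435 0.11621264 0.18053906] [0.61746872 0.13578014 0.19653275]
[[[16, 178, 119], [16, 181, 127], [19, 206, 155], [21, 214, 181], [21, 215, 173], [21, 213, 178], [21, 216, 188], [21, 216, 192], [21, 218, 193], [21, 217, 194], [21, 2
[... 1682 characters left out ...]
4.500e-02  4.600e-02
   4.000e-02  1.000e-03 -3.000e-03  5.000e-03  0.000e+00]
 [ 5.700e-02 -1.000e-03  3.500e-02  4.000e-02  4.400e-02  4.300e-02
   4.200e-02  2.000e-03 -1.000e-03  5.000e-03 -2.000e-03]
 [ 6.100e-02 -5.000e-03  0.000e+00  3.700e-02  4.000e-02  4.100e-02
   3.800e-02  1.000e-03 -2.000e-03  2.000e-03 -3.000e-03]
 [ 5.600e-02  2.000e-03 -1.000e-03 -1.000e-03  3.500e-02 -0.000e+00
  -4.000e-03 -1.000e-03 -1.000e-03 -3.000e-03  1.175e+00]
 [ 5.800e-02 -3.000e-03  1.000e-03 -3.000e-03 -4.000e-03  5.000e-03
   2.000e-03 -1.000e-03  2.000e-03 -0.000e+00 -2.000e-03]]
dk [ 0.55092221 -0.05445524  0.037     ] [ 0.55141231 -0.05423283  0.04646799] [ 0.54887945 -0.05170653  0.04361707]
```

Box centre is about (0.569,0.028) and the drawer faces (-0.20,-0.98). It is about 12 mm open, and the crank is at about 1.42. First I turn the tool and shut the fingers.

carry_out(
  deltas=[
    [0,0,0,0,0,-0.1156,0],
    [0,0,0,0,0,-0.1156,0],
    [0,0,0,0,0,-0.1156,0],
    [0,0,0,0,0,-0.1156,0],
    [0,0,0,0,0,-0.1156,0],
    [0,0,0,0,0,-0.1156,0],
    [0,0,0,0,0,-0.1156,0],
    [0,0,0,0,0,-0.1156,0],
  ],
  force=10,
)

```text
time: 0.77
tool_pos: [0.2273, -0.473, 0.2343]
tool_rot: [-3.141, -0.001, 1.378]
contact_force: [-0.4, -0.3, -1.0]
opening: 0.0431
grip_force: 0.0
```

```bash
cat >> h.py <<'E'
def to(x,y,z):
    o=robot.observe();r=R.from_euler("xyz",o["tool_rot"]).as_matrix()
    d=np.array([x,y,z])-o["tool_pos"]
    print("t",round(o["time"],2),"pos",o["tool_pos"].round(4),"rot",o["tool_rot"].round(3),"q",o["qpos"].round(2),"F",o["contact_force"].round(1),"open",round(o["opening"],3))
    print("tool cm:",(r.T@d*100).round(2),"len",round(100*np.linalg.norm(d),1))
E
python3 -c "
from h import *
to(.535,-.138,.15)"
```

```text
t 0.77 pos [ 0.2273 -0.473   0.2343] rot [-3.141e+00 -1.000e-03  1.378e+00] q [-1.27  0.34  1.52  0.    1.28 -1.08] F [-0.4 -0.3 -1. ] open 0.043
tool cm: [38.76 23.8   8.45] len 46.3
```

carry_out(
  deltas=[
    [2.6,1.6,0,0,0,0,0],
    [2.6,1.6,0,0,0,0,0],
    [2.6,1.6,0,0,0,0,0],
    [2.6,1.6,0,0,0,0,0],
    [2.6,1.6,0,0,0,0,0],
    [2.6,1.6,0,0,0,0,0],
    [2.6,1.6,0,0,0,0,0],
    [2.6,1.6,0,0,0,0,0],
  ],
)

```text
time: 1.43
tool_pos: [0.3944, -0.2931, 0.2345]
tool_rot: [-3.141, -0.0, 1.372]
contact_force: [1.1, -0.7, -0.4]
opening: 0.0007
grip_force: 0.0
```

carry_out(
  deltas=[
    [2.3,1.4,0,0,0,0,0],
    [2.3,1.4,0,0,0,0,0],
    [2.3,1.4,0,0,0,0,0],
    [2.3,1.4,0,0,0,0,0],
    [2.3,1.4,0,0,0,0,0],
    [2.3,1.4,0,0,0,0,0],
    [2.3,1.4,0,0,0,0,0],
    [0,0,0,0,0,0,0],
  ],
)

```text
time: 2.1
tool_pos: [0.5237, -0.1526, 0.2342]
tool_rot: [3.141, -0.002, 1.376]
contact_force: [-0.6, 0.2, 0.0]
opening: 0.0006
grip_force: 0.0
```

carry_out(
  deltas=[
    [0,0,0,0,0.08,0,0],
    [0,0,0,0,0.08,0,0],
    [0,0,0,0,0.08,0,0],
    [0,0,0,0,0.08,0,0],
    [0,0,0,0,0.08,0,0],
    [0,0,0,0,0.08,0,0],
    [0,0,0,0,0,0,0],
    [0,0,0,0,0,0,0],
  ],
)

```text
time: 2.77
tool_pos: [0.5209, -0.1571, 0.2338]
tool_rot: [-3.139, -0.479, 1.369]
contact_force: [-0.7, -0.3, 0.2]
opening: 0.0006
grip_force: 0.0
```

```bash
python3 -c "
from h import *
to(.5406,-.112,.039)"
```

```text
t 2.77 pos [ 0.5209 -0.1571  0.2338] rot [-3.139 -0.479  1.369] q [-0.68  0.46  1.44  0.42  1.48 -0.56] F [-0.7 -0.3  0.2] open 0.001
tool cm: [-4.7   1.07 19.5 ] len 20.1
```

carry_out(
  deltas=[
    [-0.8,0.18,3.25,0,0,0,0],
    [-0.8,0.18,3.25,0,0,0,0],
    [-0.8,0.18,3.25,0,0,0,0],
    [-0.8,0.18,3.25,0,0,0,0],
    [-0.8,0.18,3.25,0,0,0,0],
    [-0.7,0.17,3.25,0,0,0,0],
    [0,0,0,0,0,0,0],
    [0,0,0,0,0,0,0],
  ],
)

```text
time: 3.43
tool_pos: [0.5411, -0.1094, 0.0398]
tool_rot: [-3.139, -0.48, 1.374]
contact_force: [0.7, -0.2, 0.5]
opening: 0.0004
grip_force: 0.0
```

```bash
python3 -c "
from h import *
to(.5496,-.0675,.039)
for n in('top','side'):
    c=cams.read_camera(n);cv2.imwrite(f'pics/{n}1.png',c['image'])
a=cv2.resize(cv2.imread('pics/side1.png')[140:250,190:330],(800,600));cv2.imwrite('pics/s1.png',a)"
```

```text
t 3.43 pos [ 0.5411 -0.1094  0.0398] rot [-3.139 -0.48   1.374] q [-0.59  0.7   1.64  0.51  1.06 -0.7 ] F [ 0.7 -0.2  0.5] open 0.0
tool cm: [3.76 0.02 2.04] len 4.3
```

View pics/s1.png

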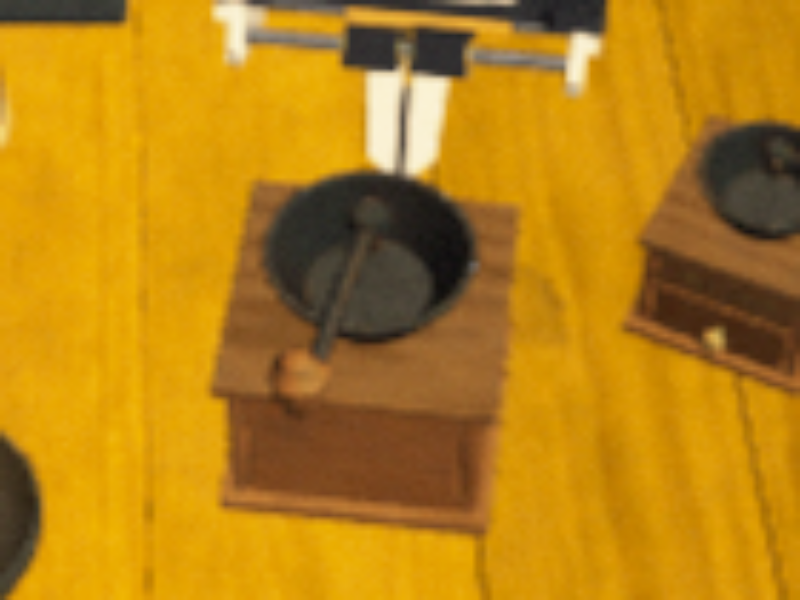

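The side view (crop) shows the closed fingers at about (400,150), lined up behind the hopper with the hidden knob. I advance to just short of the knob, then push slowly.

carry_out(
  deltas=[
    [0.45,0,0.24,0,0,0,0],
    [0.45,0,0.24,0,0,0,0],
    [0.45,0,0.24,0,0,0,0],
    [0.45,0,0.24,0,0,0,0],
    [0.45,0,0.24,0,0,0,0],
    [0.45,0,0.24,0,0,0,0],
    [0.45,0,0.24,0,0,0,0],
    [0,0,0,0,0,0,0],
  ],
)

```text
time: 4.2
tool_pos: [0.5486, -0.0745, 0.0397]
tool_rot: [-3.141, -0.48, 1.373]
contact_force: [0.3, 0.8, -0.3]
opening: 0.0005
grip_force: 0.0
```

carry_out(
  deltas=[
    [0.13,0,0.07,0,0,0,0],
    [0.13,0,0.07,0,0,0,0],
    [0.13,0,0.07,0,0,0,0],
    [0.13,0,0.07,0,0,0,0],
    [0.13,0,0.07,0,0,0,0],
    [0.13,0,0.07,0,0,0,0],
    [0.13,0,0.07,0,0,0,0],
    [0.13,0,0.07,0,0,0,0],
  ],
)

```text
time: 4.87
tool_pos: [0.551, -0.064, 0.0395]
tool_rot: [3.142, -0.48, 1.373]
contact_force: [0.1, -0.4, -0.9]
opening: 0.0006
grip_force: 0.2
```

```bash
cat >> h.py <<'E'
def mill(tag):
    for n in("top","side"):
        c=cams.read_camera(n);X=cloud(c).reshape(-1,3);cv2.imwrite(f"pics/{n}{tag}.png",c["image"])
        m=(abs(X[:,0]-.57)<.09)&(abs(X[:,1]-.02)<.095)&(X[:,2]>.1)&(X[:,2]<.112)
        r=cv2.minAreaRect(X[m,:2].astype(np.float32));print(n,"box",np.round(r[0],4),np.round(r[1],3),round(r[2],1))
        m=(abs(X[:,0]-.57)<.13)&(abs(X[:,1]-.028)<.13)&(np.hypot(X[:,0]-.57,X[:,1]-.028)>.075)&(X[:,2]>.178)&(X[:,2]<.2)
        print("  handle",X[m].mean(0).round(4),m.sum())
E
python3 -c "
from h import *
to(.5515,-.0583,.039);mill(2)"
```

```text
t 4.87 pos [ 0.551  -0.064   0.0395] rot [ 3.142 -0.48   1.373] q [-0.51  0.68  1.67  0.54  1.02 -0.65] F [ 0.1 -0.4 -0.9] open 0.001
tool cm: [ 0.48 -0.06  0.31] len 0.6
top box [0.5728 0.0141] [0.16  0.145] 82.0
  handle [ 0.5531 -0.0077  0.1914] 180
side box [0.5671 0.0126] [0.159 0.126] 78.8
  handle [0.5608 0.0101 0.1907] 164
```

carry_out(
  deltas=[
    [0.09,0,0.05,0,0,0,0],
    [0.09,0,0.05,0,0,0,0],
    [0.09,0,0.05,0,0,0,0],
    [0.09,0,0.05,0,0,0,0],
    [0.09,0,0.05,0,0,0,0],
    [0.09,0,0.05,0,0,0,0],
    [0,0,0,0,0,0,0],
    [0,0,0,0,0,0,0],
  ],
)

```text
time: 5.63
tool_pos: [0.5522, -0.0589, 0.0393]
tool_rot: [3.141, -0.478, 1.373]
contact_force: [-1.7, -4.6, 1.2]
opening: 0.0001
grip_force: 2.4
```

carry_out(
  deltas=[
    [0.09,0,0.05,0,0,0,0],
    [0,0,0,0,0,0,0],
    [0.09,0,0.05,0,0,0,0],
    [0,0,0,0,0,0,0],
    [0.09,0,0.05,0,0,0,0],
    [0,0,0,0,0,0,0],
    [0,0,0,0,0,0,0],
    [0,0,0,0,0,0,0],
  ],
)

```text
time: 6.3
tool_pos: [0.5532, -0.0564, 0.0393]
tool_rot: [3.139, -0.478, 1.373]
contact_force: [-1.6, -5.2, 1.0]
opening: 0.0005
grip_force: 3.0
```

Contact force has risen to 5 N, so the drawer has met its stop. I back off and rise.

carry_out(
  deltas=[
    [-1.0,0,-0.5,0,0,0,0],
    [-2.0,0,-1.0,0,0,0,0],
    [0,0,-4,0,0,0,0],
    [0,0,-4,0,0,0,0],
    [0,0,-4,0,0,0,0],
    [0,0,-4,0,0,0,0],
    [0,0,-4,0,0,0,0],
    [0,0,-4,0,0,0,0],
  ],
)

```text
time: 6.97
tool_pos: [0.5235, -0.1976, 0.2535]
tool_rot: [-3.141, -0.48, 1.372]
contact_force: [0.5, -1.2, -0.7]
opening: 0.0004
grip_force: 0.0
```

carry_out(
  deltas=[
    [0,0,0,0,-0.08,0,0],
    [0,0,0,0,-0.08,0,0],
    [0,0,0,0,-0.08,0,0],
    [0,0,0,0,-0.08,0,0],
    [0,0,0,0,-0.08,0,0],
    [0,0,0,0,-0.08,0,0],
    [0,0,0,0,0,0,0],
    [0,0,0,0,0,0,0],
  ],
)

```text
time: 7.63
tool_pos: [0.5243, -0.1956, 0.2517]
tool_rot: [-3.141, -0.002, 1.375]
contact_force: [-0.1, 0.7, -0.2]
opening: 0.0005
grip_force: 0.0
```

```bash
python3 -c "
from h import *
to(.5515,-.0583,.039);mill(3)
a=cv2.resize(cv2.imread('pics/top3.png')[150:230,220:330],(800,582));cv2.imwrite('pics/t3.png',a)"
```

```text
t 7.63 pos [ 0.5243 -0.1956  0.2517] rot [-3.141e+00 -2.000e-03  1.375e+00] q [-0.5   0.39  1.4   0.    1.35 -0.3 ] F [-0.1  0.7 -0.2] open 0.0
tool cm: [13.96 -0.   21.3 ] len 25.5
top box [0.5696 0.032 ] [0.126 0.126] 79.1
  handle [0.6045 0.1286 0.1894] 69
side box [0.5709 0.0307] [0.127 0.126] 79.1
  handle [0.6059 0.1303 0.1885] 81
```

View pics/t3.png

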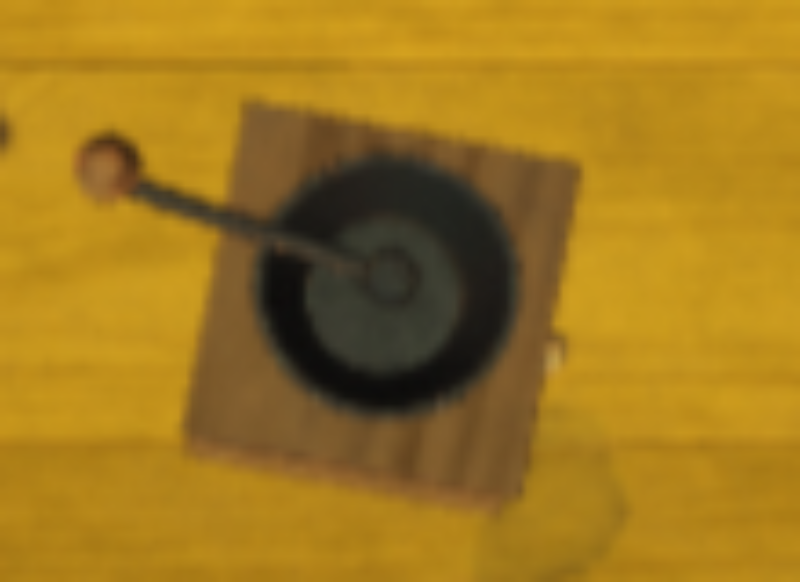

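The top crop shows the drawer shut: no front sticks out, only the knob at (556,352). The mill moved about 3 mm. Next I turn the tool for the crank.

carry_out(
  deltas=[
    [0,0,0,0,0,-0.109,0],
    [0,0,0,0,0,-0.109,0],
    [0,0,0,0,0,-0.109,0],
    [0,0,0,0,0,-0.109,0],
    [0,0,0,0,0,-0.109,0],
    [0,0,0,0,0,-0.109,0],
    [0,0,0,0,0,-0.109,0],
    [0,0,0,0,0,-0.109,0],
  ],
)

```text
time: 8.4
tool_pos: [0.5239, -0.1977, 0.2512]
tool_rot: [3.141, -0.002, 2.248]
contact_force: [-0.3, -0.6, -0.1]
opening: 0.0003
grip_force: 0.0
```

carry_out(
  deltas=[
    [0,0,0,0,0,-0.109,0],
    [0,0,0,0,0,-0.109,0],
    [0,0,0,0,0,-0.109,0],
    [0,0,0,0,0,-0.109,0],
    [0,0,0,0,0,-0.109,0],
    [0,0,0,0,0,-0.109,0],
    [0,0,0,0,0,-0.109,0],
    [0,0,0,0,0,-0.109,0],
  ],
)

```text
time: 9.07
tool_pos: [0.5239, -0.1976, 0.2512]
tool_rot: [3.14, -0.001, 3.12]
contact_force: [0.2, 0.8, 0.2]
opening: 0.0007
grip_force: 0.0
```

```bash
python3 -c "
from h import *
to(.555,.1345,.252)"
```

```text
t 9.07 pos [ 0.5239 -0.1976  0.2512] rot [ 3.14e+00 -1.00e-03  3.12e+00] q [-0.5   0.4   1.4   0.    1.35 -2.05] F [0.2 0.8 0.2] open 0.001
tool cm: [-2.390e+00  3.327e+01 -2.000e-02] len 33.4
```

carry_out(
  deltas=[
    [-0.3,3.6,0,0,0,0,0],
    [-0.3,3.6,0,0,0,0,0],
    [-0.3,3.6,0,0,0,0,0],
    [-0.3,3.6,0,0,0,0,0],
    [-0.3,3.6,0,0,0,0,0],
    [-0.3,3.6,0,0,0,0,0],
    [-0.3,3.6,0,0,0,0,0],
    [-0.3,3.6,0,0,0,0,0],
  ],
)

```text
time: 9.73
tool_pos: [0.5557, 0.0914, 0.2513]
tool_rot: [3.14, -0.001, 3.115]
contact_force: [-0.3, -0.3, 0.4]
opening: 0.0005
grip_force: 0.0
```

carry_out(
  deltas=[
    [0,2.2,0,0,0,0,0],
    [0,2.2,0,0,0,0,0],
    [0,0,0,0,0,0,0],
    [0,0,0,0,0,0,0],
    [0,0,0,0,0,0,0],
    [0,0,0,0,0,0,0],
    [0,0,0,0,0,0,0],
    [0,0,0,0,0,0,0],
  ],
)

```text
time: 10.4
tool_pos: [0.5568, 0.1337, 0.2516]
tool_rot: [3.142, -0.0, 3.115]
contact_force: [0.4, -0.6, 1.0]
opening: 0.0004
grip_force: 0.0
```

```bash
python3 -c "
from h import *
to(.562,.133,.174)"
```

```text
t 10.4 pos [0.5568 0.1337 0.2516] rot [ 3.142 -0.     3.115] q [ 0.1   0.42  1.36  0.    1.36 -1.44] F [ 0.4 -0.6  1. ] open 0.0
tool cm: [-0.53 -0.06  7.76] len 7.8
```

carry_out(
  deltas=[
    [0,0,1.3,0,0,0,0],
    [0,0,1.3,0,0,0,0],
    [0,0,1.3,0,0,0,0],
    [0,0,1.3,0,0,0,0],
    [0,0,1.3,0,0,0,0],
    [0,0,1.2,0,0,0,0],
    [0,0,0,0,0,0,0],
    [0,0,0,0,0,0,0],
  ],
)

```text
time: 11.07
tool_pos: [0.5565, 0.1343, 0.1744]
tool_rot: [-3.141, -0.001, 3.116]
contact_force: [0.0, -0.5, -0.4]
opening: 0.0008
grip_force: 0.0
```

carry_out(
  deltas=[
    [-0.61,0.08,0,0,0,0.06,0],
    [-0.61,0.08,0,0,0,0.06,0],
    [-0.61,0.08,0,0,0,0.06,0],
    [-0.61,0.08,0,0,0,0.06,0],
    [-0.61,0.08,0,0,0,0.06,0],
    [-0.61,0.08,0,0,0,0.06,0],
    [-0.61,0.08,0,0,0,0.06,0],
    [-0.61,0.08,0,0,0,0.06,0],
  ],
)

```text
time: 11.73
tool_pos: [0.6057, 0.1296, 0.176]
tool_rot: [3.141, 0.001, 2.634]
contact_force: [-1.0, 1.1, 0.0]
opening: 0.0004
grip_force: 0.6
```

```bash
cat >> h.py <<'E'
C=np.array([.570,.0315])
def arc():
    o=robot.observe();d=o["tool_pos"][:2]-C;phi=np.arctan2(d[1],d[0])
    off=(phi-np.pi/2)-(o["tool_rot"][2]-np.pi);off=(off+np.pi)%(2*np.pi)-np.pi
    print("t",round(o["time"],2),"r",np.hypot(*d).round(4),"phi",phi.round(3),"heading off",round(off,3),"z",o["tool_pos"][2].round(4),"q",o["qpos"].round(2),"F",o["contact_force"].round(1))
E
python3 -c "
from h import *
arc();mill(4)"
```

```text
t 11.73 r 0.1044 phi 1.222 heading off 0.159 z 0.176 q [ 0.09  0.56  1.33  0.    1.24 -0.98] F [-1.   1.1  0. ]
top box [0.5697 0.0319] [0.126 0.126] 78.7
  handle [nan nan nan] 0
side box [0.5706 0.0312] [0.127 0.125] 79.1
  handle [0.6259 0.1285 0.1856] 23h.py:23: RuntimeWarning: Mean of empty slice.
  print("  handle",X[m].mean(0).round(4),m.sum())
  ret = um.true_divide(
```

carry_out(
  deltas=[
    [-0.61,0.06,0,0,0,0.06,0],
    [-0.61,0.06,0,0,0,0.06,0],
    [-0.61,0.06,0,0,0,0.06,0],
    [-0.61,0.06,0,0,0,0.06,0],
    [-0.61,0.06,0,0,0,0.06,0],
    [-0.61,0.06,0,0,0,0.06,0],
    [-0.61,0.06,0,0,0,0.06,0],
    [-0.61,0.06,0,0,0,0.06,0],
  ],
)

```text
time: 12.5
tool_pos: [0.6449, 0.1019, 0.1755]
tool_rot: [3.14, 0.0, 2.156]
contact_force: [-0.2, 1.9, -0.2]
opening: 0.0004
grip_force: 0.6
```

carry_out(
  deltas=[
    [-0.61,0.06,0,0,0,0.06,0],
    [-0.61,0.06,0,0,0,0.06,0],
    [-0.61,0.06,0,0,0,0.06,0],
    [-0.61,0.06,0,0,0,0.06,0],
    [-0.61,0.06,0,0,0,0.06,0],
    [-0.61,0.06,0,0,0,0.06,0],
    [-0.61,0.06,0,0,0,0.06,0],
    [-0.61,0.06,0,0,0,0.06,0],
  ],
)

```text
time: 13.17
tool_pos: [0.6672, 0.0585, 0.1756]
tool_rot: [3.14, -0.0, 1.676]
contact_force: [0.8, 1.6, 0.2]
opening: 0.0007
grip_force: 0.6
```

```bash
python3 -W ignore -c "
from h import *
arc();mill(5)
cv2.imwrite('pics/s5.png',cv2.resize(cv2.imread('pics/side5.png')[130:250,190:340],(750,600)))"
```

```text
t 13.17 r 0.1009 phi 0.271 heading off 0.165 z 0.1756 q [-0.03  0.66  1.16  0.    1.32 -0.13] F [0.8 1.6 0.2]
top box [ 0.6209 -0.0015] [0.011 0.014] 0.3
  handle [nan nan nan] 0
side box [0.5708 0.0296] [0.129 0.126] 79.2
  handle [0.6683 0.0678 0.1896] 83
```

View pics/s5.png

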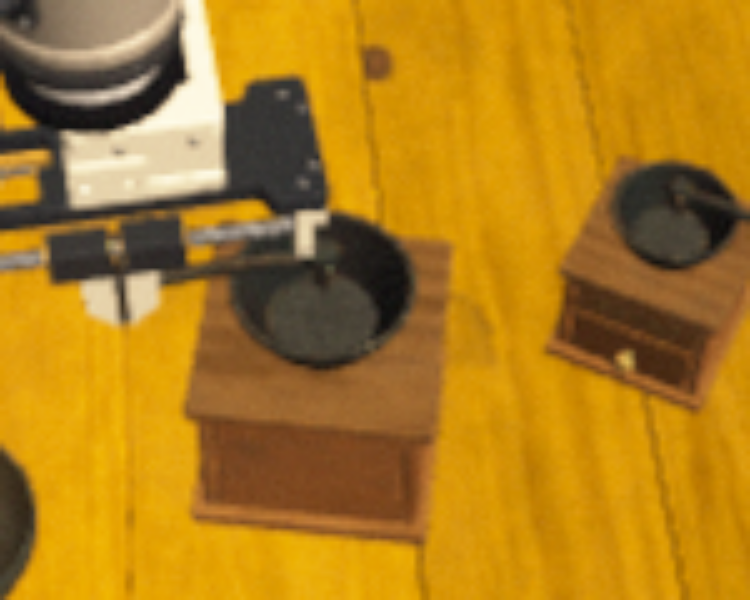

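The side crop shows the fingers at (120,300) behind the handle, with the crank about halfway round and the mill in place. I continue.

carry_out(
  deltas=[
    [-0.61,0.09,0,0,0,0.06,0],
    [-0.61,0.09,0,0,0,0.06,0],
    [-0.61,0.09,0,0,0,0.06,0],
    [-0.61,0.09,0,0,0,0.06,0],
    [-0.61,0.09,0,0,0,0.06,0],
    [-0.61,0.09,0,0,0,0.06,0],
    [-0.61,0.09,0,0,0,0.06,0],
    [-0.61,0.09,0,0,0,0.06,0],
  ],
)

```text
time: 13.93
tool_pos: [0.6692, 0.0098, 0.1753]
tool_rot: [3.14, -0.001, 1.198]
contact_force: [1.3, 0.9, 1.3]
opening: 0.0003
grip_force: 0.6
```

carry_out(
  deltas=[
    [-0.61,0.08,0,0,0,0.06,0],
    [-0.61,0.08,0,0,0,0.06,0],
    [-0.61,0.08,0,0,0,0.06,0],
    [-0.61,0.08,0,0,0,0.06,0],
    [-0.61,0.08,0,0,0,0.06,0],
    [-0.61,0.08,0,0,0,0.06,0],
    [-0.61,0.08,0,0,0,0.06,0],
    [-0.61,0.08,0,0,0,0.06,0],
  ],
)

```text
time: 14.6
tool_pos: [0.6478, -0.0342, 0.1754]
tool_rot: [3.14, -0.001, 0.717]
contact_force: [1.8, 0.1, -0.6]
opening: 0.0005
grip_force: 0.6
```

```bash
python3 -W ignore -c "
from h import *
arc();mill(6)"
```

```text
t 14.6 r 0.1019 phi -0.701 heading off 0.152 z 0.1754 q [-0.17  0.62  1.24  0.    1.29  0.68] F [ 1.8  0.1 -0.6]
top box [0.5695 0.0328] [0.126 0.126] 78.4
  handle [nan nan nan] 0
side box [0.571 0.031] [0.128 0.126] 79.1
  handle [ 0.6508 -0.0241  0.1877] 52
```

carry_out(
  deltas=[
    [-0.61,0.08,0,0,0,0.06,0],
    [-0.61,0.08,0,0,0,0.06,0],
    [-0.61,0.08,0,0,0,0.06,0],
    [-0.61,0.08,0,0,0,0.06,0],
    [-0.61,0.08,0,0,0,0.06,0],
    [-0.61,0.08,0,0,0,0.06,0],
    [-0.61,0.08,0,0,0,0.06,0],
    [-0.61,0.08,0,0,0,0.06,0],
  ],
)

```text
time: 15.37
tool_pos: [0.6087, -0.0632, 0.1751]
tool_rot: [3.141, -0.001, 0.238]
contact_force: [1.4, -0.0, 0.3]
opening: 0.0002
grip_force: 0.6
```

carry_out(
  deltas=[
    [-0.41,0.05,0,0,0,0.04,0],
    [-0.41,0.05,0,0,0,0.04,0],
    [-0.41,0.05,0,0,0,0.04,0],
    [-0.31,0.04,0,0,0,0.03,0],
    [-0.31,0.04,0,0,0,0.03,0],
    [-0.2,0.03,0,0,0,0.02,0],
    [-0.2,0.03,0,0,0,0.02,0],
    [0,0,0,0,0,0,0],
  ],
)

```text
time: 16.03
tool_pos: [0.5865, -0.0692, 0.1749]
tool_rot: [3.142, -0.0, 0.017]
contact_force: [0.2, -0.6, -0.4]
opening: 0.0004
grip_force: 0.1
```

```bash
python3 -W ignore -c "
from h import *
arc();mill(7)
cv2.imwrite('pics/s7.png',cv2.resize(cv2.imread('pics/side7.png')[130:250,190:340],(750,600)))"
```

```text
t 16.03 r 0.102 phi -1.409 heading off 0.145 z 0.1749 q [-0.25  0.51  1.43 -0.    1.2   1.31] F [ 0.2 -0.6 -0.4]
top box [0.5705 0.0351] [0.12  0.127] 78.9
  handle [ 0.5562 -0.0716  0.1877] 7
side box [0.5709 0.0309] [0.128 0.126] 79.2
  handle [nan nan nan] 0
```

View pics/s7.png

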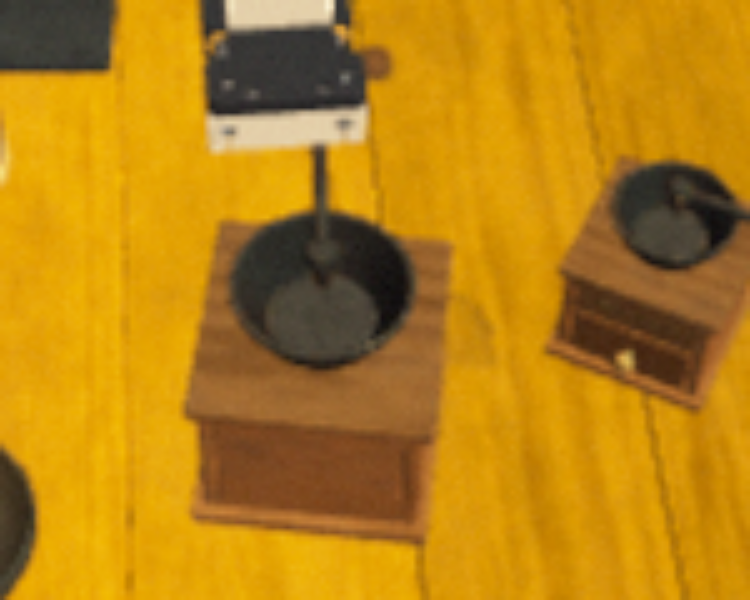

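The side crop shows the crank arm, from (320,250) upward, nearly over the drawer side. About 0.12 rad remains, then I withdraw and measure.

carry_out(
  deltas=[
    [-0.2,0.03,0,0,0,0.02,0],
    [-0.2,0.03,0,0,0,0.02,0],
    [-0.2,0.03,0,0,0,0.02,0],
    [-0.2,0.03,0,0,0,0.02,0],
    [-0.2,0.03,0,0,0,0.02,0],
    [-0.2,0.03,0,0,0,0.02,0],
    [0,0,0,0,0,0,0],
    [0,0,0,0,0,0,0],
  ],
)

```text
time: 16.8
tool_pos: [0.5742, -0.0709, 0.1746]
tool_rot: [3.141, 0.001, -0.104]
contact_force: [0.3, -0.3, -0.5]
opening: 0.0006
grip_force: 0.0
```

carry_out(
  deltas=[
    [1.0,0,0,0,0,0,0],
    [1.5,0,0,0,0,0,0],
    [0,0,-3,0,0,0,0],
    [0,0,-4,0,0,0,0],
    [0,4,-1,0,0,0,0],
    [0,4,0,0,0,0,0],
    [0,4,0,0,0,0,0],
    [0,4,0,0,0,0,0],
  ],
)

```text
time: 17.47
tool_pos: [0.5825, -0.234, 0.2551]
tool_rot: [3.141, -0.0, -0.102]
contact_force: [0.9, 0.4, 0.4]
opening: 0.0006
grip_force: 0.0
```

```bash
python3 -W ignore -c "
from h import *
arc();mill(8)
cv2.imwrite('pics/t8.png',cv2.resize(cv2.imread('pics/top8.png')[130:250,200:350],(750,600)))"
```

```text
t 17.47 r 0.2657 phi -1.524 heading off 0.149 z 0.2551 q [-0.5   0.52  1.18 -0.    1.44  1.17] F [0.9 0.4 0.4]
top box [0.5698 0.032 ] [0.126 0.126] 79.0
  handle [ 0.5513 -0.0688  0.1891] 73
side box [0.5709 0.0305] [0.129 0.127] 78.8
  handle [ 0.5533 -0.0672  0.1879] 59
```

View pics/t8.png

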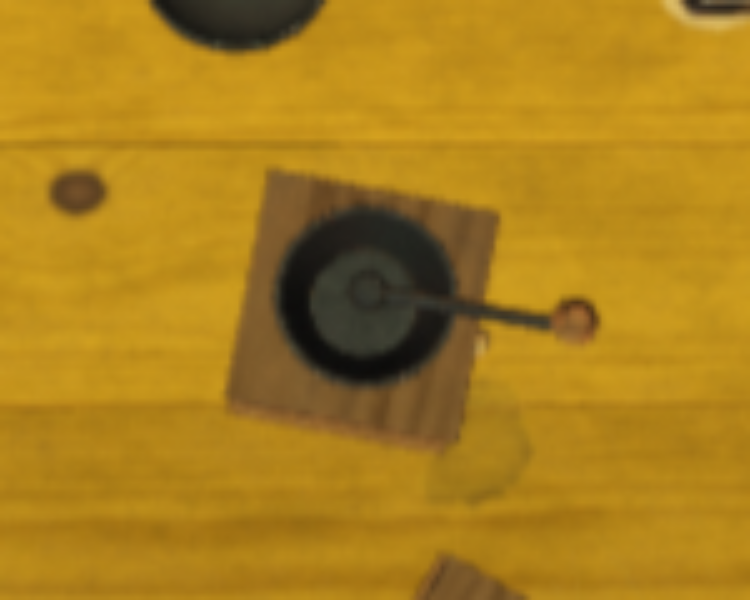

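Handle bearing is -1.751 against -1.76 wanted. The drawer is still shut, with the knob at (483,343), and the arm is clear, so I hand in.

```bash
python3 -c "
from h import *
print(robot.hand_in())"
```

```text
the job is handed in; nothing more can be done
None
```

I handed the job in with the drawer pushed shut and the crank brought round clockwise to within about 0.01 rad of straight over the drawer's knob, by camera measurement. The mill moved about 3 mm, the arm ended clear, and no verdict came back on hand-in.

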